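Hang the guard over the clamp bar and snap the two straps shut

ROBOT

A 6-joint arm with a two-finger parallel gripper is mounted at the origin on the work surface. World frame = base frame: x ahead of the robot, y to its left, z up, the work surface at z = 0. Lengths are in mm, angles in degrees, forces in N, time in s.
With the tool pointing down it reaches from about 300 to 850 mm from the base axis. Payload 4.2 kg.
Tool frame: the origin (TCP) lies midway between the tips of the shut fingers; the grasp point (between the pads) lies 19 mm behind it; z points along the fingers, y is the line along which they close (so a half turn about z gives the same grasp; the last joint's range is limited). The gripper opens to 91 mm and grips with 3 to 60 N. Pads are 32 mm wide; open, the fingers measure 118 mm over their backs; the gripper's body (76 mm by 178 mm) begins 60 mm behind the grasp point.
Start: joints at [70.015, 18.312, 89.639, -0, 72.044, -1.146], TCP at [185.675, 544.213, 213.976] pointing down, gripper open.
Joint ranges: [-177.97, 177.97], [-48.28, 115.42], [12.27, 149.76], [-77.06, 257.06], [2.81, 150.46], [-146.56, 146.56]. Speed limits (degrees/s): [147.25, 147.25, 180, 180, 180, 180].

INTERFACE

Orientations are given as [roll, pitch, yaw] about the fixed x, y, z axes, in that order (R = Rz(yaw) Ry(pitch) Rx(roll)).
In Python, from workcell import env gives the robot as it stands.
- The arm moves only by the tool send_rows, never from a script. Its argument "steps" is a list that holds one entry, the list of rows, each a list of 5 numbers: the shift along the tool's x, y, z scaled (see below), then the turn about the tool's z scaled (see below), then the opening, from 0 (shut) to 1 (fully open). In form: [[[dx, dy, dz, yaw, fingers], ...]]. A call has 1 to 5 rows; each row shifts and turns the commanded pose from where the row before left it, along the tool's axes as they then stand; what a row does not reach is not made up. The controller multiplies each number of a shift by 0.04 m and each number of a turn by 0.12 rad. A row lasts 1/12 s, in which the tool goes at most 41.7 mm and 7.16 degrees, less where a joint would pass 70% of its speed; a pose out of reach is approached as far as the arm can. A call with a number of a shift or a turn outside -1 to 1 is refused whole. A call with a gripper value outside its range is refused whole. The fingers move at their own pace and stop on an object; "squeeze" is the grip in N (left out, the last holds). Time passes only in rows, so rows that do not move let the fingers close. It gives the time, the measured TCP pose, the force, the opening and the grip force at its end, in the units of the state.
- env.state(): the state, without advancing time (a new reading comes with each control period).
- env.grab_frame(name): name is "scene" or "side" or "wrist"; returns a dict with "pixels" (384x512x3 uint8, red, green, blue), "depth" (384x512 float32, mm along the optical axis (not along the pixel's ray), 0 where there is no reading), "intrinsics" (3x3 intrinsics, pixels), "dist" ([k1, k2, p1, p2, k3] as OpenCV has them; the pictures are not rectified), "cam_to_world" (4x4, takes a point from camera to world coordinates). Camera axes: x right, y down, z forward; pixel columns grow to the right and rows downward; lengths in mm; the calibration is good to about 2 mm. A picture is of the moment at which its call begins.
- env.job_done(): hands the job in; it is judged then, once.
The state is a dict: "time_s": time; "qpos": joint angles; "qvel": joint speeds; "effort": joint torques, N m; "ee_pos": TCP position; "ee_rot": TCP orientation; "force": force on the tool from outside, world axes, zero at the start; "torque": the same for the moment, N m; "gripper_width": finger opening in mm; "gripper_force": force on a finger pad.
Only numpy, scipy, OpenCV 4.12 (cv2) and the standard library are available. Lean on these libraries where they do the work, as an engineer would, in place of code of your own. Each camera call takes 0.05 s, during which the arm holds its last target. There are 200 camera calls.

TASK

Hang the loose U-shaped steel guard, open side down, over the crossbar of the aluminium clamping stand so that it sits flat on the bar between the two end plates, and then swing both hinged black straps over it and press each one down until its spring catch snaps over it and holds it fully shut. Someone has changed the height of the stand's head, so feel your way down: set the guard down on the bar without dropping it, do not ram the straps or the stand (more than 60 N damages them), and leave the other things on the desk where they are.

Things in the scene. Friction and masses are not known exactly. Their poses are not given: they have to be found in the camera images.
- stand: Clamping stand fixed to the desk: base plate 160 (x) by 270 mm (y), 10 mm thick; origin on the table under the bar's middle. Columns carry a head whose height was set by hand and is unknown: h = 0 to 25 mm above its lowest setting. The head's square 16 mm crossbar runs along y at x = 0, top 85 + h mm above the table, between end plates (inner faces y = -126, +126, tops 105 + h).
- guard: Steel guard: inverted U channel 220 mm long (its y), 38 mm wide outside (x), 30 inside, 36 mm high, walls and crown 4 mm, about 160 g; same turned half round. Origin: centre of its underside, level with the legs' feet; crown underside 32 mm, top 36 mm above it. Seated on the bar its origin is 53 + h mm above the table, its top 3 mm below the shut straps. Starts standing on its legs.
- strap_left (a joint): Left strap's angle, rad: 0 = shut (level, to the stand's -x), 1.57 upright, 2.1 leaning back; stays by friction. Hinge along y at stand x = +50, y = +80, height 94.5 + h mm. Black bar 24 wide, 5 thick, 100 mm to its nose; thumb pad 68 mm from the hinge, 99 + h high when shut. Catch at x -50 to -80, top 106 + h, meets it at 0.12; 9 to 12 N on the pad passes it; past 0.05 it snaps to 0.
- strap_right (a joint): Right strap's angle, rad: 0 = shut (level, to the stand's -x), 1.57 upright, 2.1 leaning back; stays by friction. Hinge along y at stand x = +50, y = -80, height 94.5 + h mm. Black bar 24 wide, 5 thick, 100 mm to its nose; thumb pad 68 mm from the hinge, 99 + h high when shut. Catch at x -50 to -80, top 106 + h, meets it at 0.12; 9 to 12 N on the pad passes it; past 0.05 it snaps to 0.
- tape: Bystander: roll of tape lying flat, 100 mm outside diameter, 25 mm high. Origin: centre of its underside.
- pen_cup: Bystander: black pen cup, 72 mm diameter, 95 mm high, with pens up to 145 mm. Origin: centre of its underside.
- calculator: Bystander: calculator, 130 x 80 x 14 mm. Origin: centre of its underside.
- sample: Bystander: small welded plastic housing, 50 x 40 x 28 mm, with a stub 18 mm long at its +x end. Origin: centre of its underside.
- flat_strip: Bystander: flat aluminium strip, 200 x 30 x 6 mm, long along its x. Origin: centre of its underside.
- screwdriver: Bystander: screwdriver about 200 mm long lying along its x. Origin: on its underside.
- parts_bin: Bystander: open blue bin, 180 x 120 x 70 mm. Origin: centre of its underside.
Mind the look-alikes: they are no part of the job. Leave any blue or purple look-alike of the guard alone.

How it is judged:
By the outcome, as a careful person would: the job done as asked, in the order asked, and still so for the second after the job is handed in, with the robot touching nothing.
It also fails if it takes over 64 s, if anything falls off the work surface, if the arm or the gripper's body presses on something with over 40 N, if the wrist force passes 120 N, or if a joint passes its speed limit or range.

## Working session

There is one attempt and no reset: what is moved stays moved. The work goes in short steps, Python scripts to look and compute and a tool call to move; the robot and the scene stay as the last step left them, time stands still between calls to the robot, and variables do not carry over. Pictures are saved under pics/ and viewed, at most 10 in all, crops included, and the job is handed in when it is done.

Besides the shell and the picture viewer there is one more tool, called as name([rows], argument=value, ...), one row to a line, values as JSON. send_rows: Moves the arm, as the interface text tells. Shifts and turns lie within -1 to 1; 1 stands for 0.04 m of shift or 0.12 rad of turn. Its arguments: {"type":"object","properties":{"steps":{"type":"array"},"squeeze":{"type":"number"}},"required":["steps"]}

```bash
ls; mkdir -p pics; cat > h.py <<'E'
import numpy as np, cv2
from workcell import env
def grab(n):
    f=env.grab_frame(n); np.savez(f'pics/{n}.npz',**{k:np.asarray(v) for k,v in f.items()}); return f
def load(n): return dict(np.load(f'pics/{n}.npz'))
def world(f):
    """world point for each pixel from depth"""
    K=np.asarray(f['intrinsics'],float);T=np.asarray(f['cam_to_world'],float);d=f['depth']
    h,w=d.shape;u,v=np.meshgrid(np.arange(w),np.arange(h))
    p=np.stack([u,v],-1).reshape(-1,1,2).astype(np.float64)
    n=cv2.undistortPoints(p,K,np.asarray(f['dist'],float)).reshape(h,w,2)
    c=np.dstack([n,np.ones((h,w))])*d[...,None]
    W=c@T[:3,:3].T+T[:3,3]; W[d==0]=np.nan
    return W
def save(n,img): cv2.imwrite(f'pics/{n}.png',cv2.cvtColor(img,cv2.COLOR_RGB2BGR))
E
python3 - <<'E'
from h import *
for n in('scene','side'):
    f=grab(n); save(n+'0',cv2.resize(f['pixels'],(780,585)))
    print(n,np.round(f['cam_to_world'],2).tolist())
s=env.state();print(s)
E
```

```text
pics
scene [[0.04, 0.67, -0.74, 1338.75], [1.0, -0.01, 0.04, -67.37], [0.01, -0.74, -0.67, 835.14], [0.0, 0.0, 0.0, 1.0]]
side [[0.83, -0.45, 0.34, 62.04], [-0.56, -0.64, 0.52, -752.87], [-0.02, -0.62, -0.78, 1214.45], [0.0, 0.0, 0.0, 1.0]]
{'time_s': 0.1, 'qpos': array([ 7.00151131e+01,  1.83489274e+01,  8.96989756e+01,  9.45999497e-04,
        7.20444732e+01, -1.14619942e+00]), 'qvel': array([ 0.09700204, -0.11436825, -0.16101075, -0.06347115, -0.02112339,
        0.02125206]), 'effort': array([ 8.66061673e-04, -4.13335025e+01, -2.32508630e+01,  7.31435465e-02,
        4.21680487e-02, -4.33915397e-05]), 'ee_pos': array([185.51340065, 543.77606062, 213.19782602]), 'ee_rot': array([-1.79907660e+02, -2.74713281e-03,  1.61161018e+02]), 'force': array([-0.13739422,  0.6333495 ,  0.32209216]), 'torque': array([-0.03751773, -0.03910062,  0.04082305]), 'gripper_force': 0.0, 'gripper_width': 91.3901289394366}
```

View pics/scene0.png

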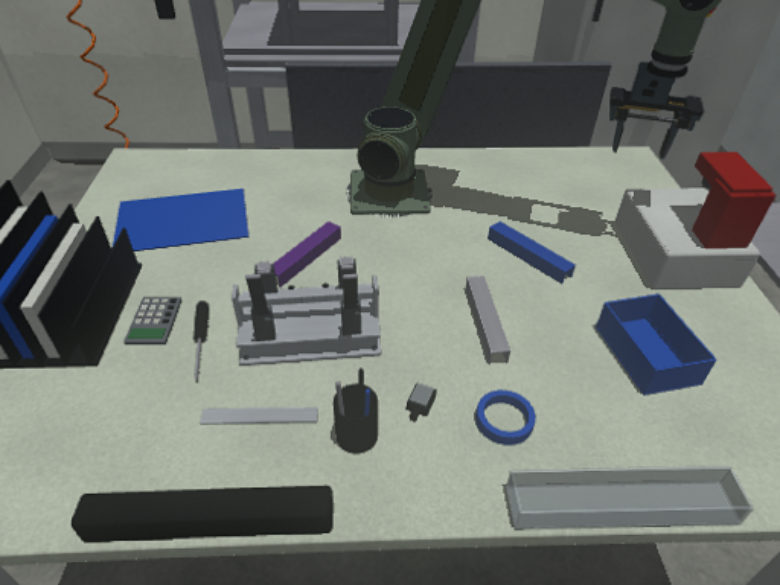

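View pics/side0.png

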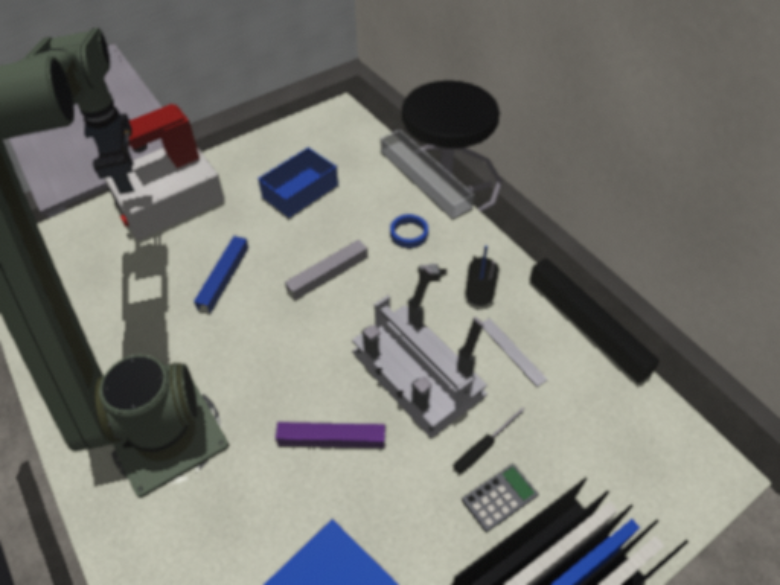

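The scene view shows the grey guard at about (487,320), the stand at (308,315) with both straps leaning back towards the camera, and blue and purple look-alikes at (530,250) and (305,253). The side view agrees: guard at (327,270), stand at (418,365).

```bash
python3 - <<'E'
from h import *
s=780/512
for n,box in(('scene',(455,265,520,370)),('side',(280,235,375,305))):
    f=load(n);W=world(f);a=[int(b/s) for b in box]
    P=W[a[1]:a[3],a[0]:a[2]].reshape(-1,3);P=P[np.isfinite(P[:,2])]
    g=P[(P[:,2]>31)&(P[:,2]<45)]
    r=cv2.minAreaRect(g[:,:2].astype(np.float32));print(n,'table z',np.median(P[P[:,2]<8][:,2]),'guard',len(g),np.median(g[:,2]),r, cv2.boxPoints(r).round().tolist())
for n,box in(('scene',(225,250,390,370)),('side',(345,255,490,440))):
    f=load(n);W=world(f);a=[int(b/s) for b in box]
    P=W[a[1]:a[3],a[0]:a[2]].reshape(-1,3);P=P[np.isfinite(P[:,2])]
    h=np.histogram(P[:,2],np.arange(0,220,4));print(n,[(int(z),int(c)) for c,z in zip(*h) if c>8])
    b=P[(P[:,2]>6)&(P[:,2]<14)];print(' base',cv2.minAreaRect(b[:,:2].astype(np.float32)))
    np.save(f'pics/{n}_st.npy',P)
    # top-down raster height map
    if 1:
        c=np.array([np.nanmedian(b[:,0]),np.nanmedian(b[:,1])])
        im=np.zeros((560,760,3),np.uint8)
        o=P[np.argsort(P[:,2])]
        for x,y,z in o:
            u=int(380+(y-c[1])*2);v=int(280+(x-c[0])*2)
            if 0<u<759 and 0<v<559: cv2.circle(im,(u,v),2,tuple(int(t) for t in cv2.applyColorMap(np.uint8([[min(255,max(0,z*1.3))]]),cv2.COLORMAP_JET)[0,0]),-1)
        print(c)
        save(n+'_top',im)
E
```

```text
scene table z -0.20954970064951794 guard 642 35.69157070162288 ((503.85406494140625, 176.2723846435547), (223.96954345703125, 40.243438720703125), 3.9203898906707764) [[391.0, 189.0], [394.0, 149.0], [617.0, 164.0], [614.0, 204.0]]
side table z 2.2066032902191637 guard 535 37.840645820404234 ((505.167236328125, 176.61062622070312), (221.06817626953125, 46.64530944824219), 3.7928807735443115) [[393.0, 193.0], [396.0, 146.0], [617.0, 161.0], [614.0, 207.0]]
scene [(0, 1250), (4, 247), (8, 781), (12, 101), (16, 21), (20, 29), (24, 20), (28, 36), (32, 131), (36, 55), (40, 24), (44, 87), (48, 948), (52, 866), (56, 45), (60, 36), (64, 49), (68, 48), (72, 46), (76, 46), (80, 42), (84, 39), (88, 68), (92, 115), (96, 134), (100, 142), (104, 347), (108, 109), (112, 31), (116, 60), (120, 96), (124, 152), (128, 62), (132, 17), (136, 13), (140, 19), (144, 10), (148, 16), (152, 20), (156, 15), (160, 15), (164, 9), (168, 13), (172, 21), (176, 14), (180, 20), (184, 13), (188, 23), (192, 20), (196, 21), (200, 15), (204, 19), (208, 17), (212, 32)]
 base ((431.9009704589844, -185.4265899658203), (337.8640441894531, 268.3035583496094), 4.1943511962890625)
[ 578.87877938 -184.60471971]
side [(0, 3210), (4, 1320), (8, 384), (12, 223), (16, 53), (20, 52), (24, 46), (28, 49), (32, 148), (36, 173), (40, 48), (44, 60), (48, 460), (52, 1330), (56, 476), (60, 75), (64, 62), (68, 52), (72, 60), (76, 61), (80, 51), (84, 71), (88, 47), (92, 95), (96, 86), (100, 86), (104, 204), (108, 263), (112, 77), (116, 46), (120, 80), (124, 115), (128, 134), (132, 38), (136, 18), (140, 11), (144, 23), (148, 10), (152, 15), (156, 11), (160, 18), (164, 12), (168, 14), (172, 15), (176, 18), (180, 15), (184, 14), (188, 14), (192, 15), (196, 16), (200, 13), (204, 17), (208, 15), (212, 12)]
 base ((571.8231201171875, -101.67779541015625), (496.93359375, 351.1260986328125), 54.83652877807617)
[ 505.19825309 -158.82000271]
```

```bash
python3 - <<'E'
from h import *
for n in('scene','side'):
    P=np.load(f'pics/{n}_st.npy')
    zs=0 if n=='scene' else 2
    for lo,hi,t in((44,56,'headplate'),(101,109,'bar'),(120,130,'endplates'),(111,114,'mid')):
        Q=P[(P[:,2]>lo+zs)&(P[:,2]<hi+zs)]
        print(n,t,len(Q),np.median(Q[:,2]).round(1),cv2.minAreaRect(Q[:,:2].astype(np.float32)))
    Q=P[(P[:,2]>101+zs)&(P[:,2]<109+zs)]
    for y in range(-330,-30,20):
        q=Q[(Q[:,1]>y)&(Q[:,1]<y+20)]
        if len(q): print(y,len(q),'z',np.median(q[:,2]).round(1),'x',np.percentile(q[:,0],[0,10,50,90,100]).round(0))
    Q=P[(P[:,2]>140)]
    for sgn in(0,1):
        q=Q[(Q[:,1]>-180)==sgn]; 
        print('strap',len(q),[ (z,np.median(q[abs(q[:,2]-z)<6],0).round(0).tolist()) for z in range(145,225,15) if (abs(q[:,2]-z)<6).any()])
f=load('scene');save('stz',cv2.resize(f['pixels'][160:245,140:260],(760,538),interpolation=cv2.INTER_CUBIC))
E
```

```text
scene headplate 1901 51.8 ((513.2781982421875, -180.224853515625), (160.92108154296875, 267.0816650390625), 4.52522087097168)
scene bar 503 106.1 ((520.2852783203125, -177.8534698486328), (138.3812713623047, 268.02532958984375), 2.697981119155884)
scene endplates 299 125.6 ((513.1507568359375, -180.17750549316406), (141.28330993652344, 265.63427734375), 4.178492069244385)
scene mid 23 112.2 ((521.5068969726562, -179.04623413085938), (123.8784408569336, 260.2763671875), 4.6109514236450195)
-330 1 z 107.4 x [554. 554. 554. 554. 554.]
-310 39 z 106.1 x [518. 529. 539. 553. 557.]
-290 17 z 105.4 x [468. 524. 534. 541. 542.]
-270 53 z 105.4 x [468. 469. 581. 591. 594.]
-250 61 z 106.4 x [454. 521. 536. 588. 593.]
-230 31 z 106.5 x [519. 521. 528. 535. 537.]
-210 35 z 106.2 x [516. 519. 528. 534. 535.]
-190 31 z 106.7 x [517. 519. 528. 533. 534.]
-170 36 z 106.4 x [514. 517. 525. 531. 533.]
-150 35 z 106.6 x [512. 515. 523. 529. 530.]
-130 46 z 105.9 x [454. 457. 521. 529. 579.]
-110 46 z 105.5 x [452. 456. 570. 579. 581.]
-90 39 z 106.5 x [458. 510. 523. 578. 581.]
-70 29 z 106.3 x [505. 
[... 1298 characters left out ...]
]
-170 27 z 108.7 x [513. 514. 521. 527. 530.]
-150 20 z 108.7 x [513. 514. 519. 525. 529.]
-130 35 z 108.1 x [442. 448. 517. 548. 573.]
-110 37 z 107.3 x [439. 440. 519. 565. 580.]
-90 35 z 108.0 x [438. 506. 516. 671. 747.]
-70 28 z 108.3 x [496. 500. 511. 522. 784.]
-50 3 z 107.2 x [495. 498. 511. 524. 527.]
strap 156 [(145, [584.0, -256.0, 145.0]), (160, [586.0, -253.0, 160.0]), (175, [590.0, -254.0, 174.0]), (190, [592.0, -255.0, 191.0]), (205, [595.0, -254.0, 206.0]), (220, [598.0, -255.0, 219.0])]
strap 153 [(145, [575.0, -95.0, 146.0]), (160, [580.0, -93.0, 161.0]), (175, [585.0, -95.0, 177.0]), (190, [590.0, -92.0, 189.0]), (205, [595.0, -94.0, 205.0]), (220, [598.0, -93.0, 216.0])]
```

View pics/stz.png

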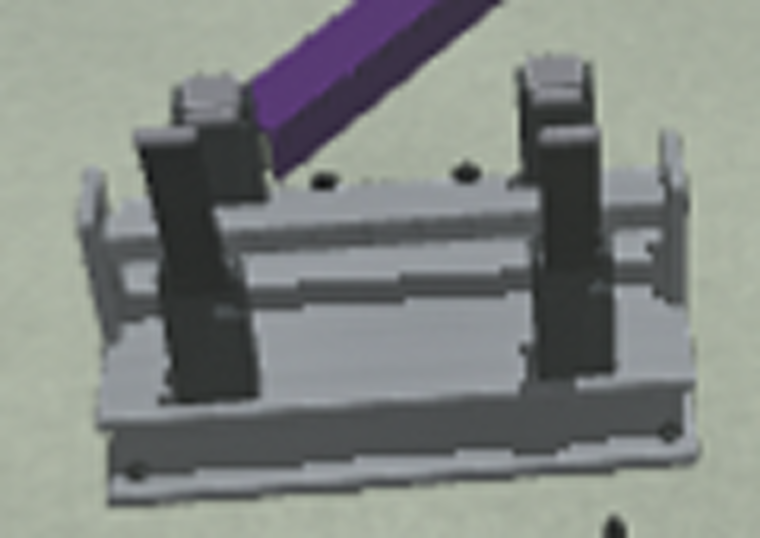

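The zoom shows the stand's bar between the end plates (about rows 210-240), catches behind at (210,130) and (555,110), and both straps leaning back towards +x. Measured: guard at about (504,176), long axis 3.9°; stand origin at about (524,-180), yaw about 4.2°, bar top about 106, so h is about 21.

```bash
cat >> h.py <<'E'
def plan(x,y,z,yaw,s=None,first=True):
    """turn units (tool z, down) and shift units in the tool frame after the turn"""
    s=s or env.state(); e=s['ee_pos'];cy=s['ee_rot'][2]
    d=(yaw-cy+180)%360-180; t=-np.deg2rad(d)/.12
    a=np.deg2rad(cy+d if first else cy)
    X=np.array([np.cos(a),np.sin(a),0]);Y=np.array([np.sin(a),-np.cos(a),0])
    D=np.array([x,y,z])-e
    print('turn',round(t,2),'shift',np.round([D@X/40,D@Y/40,-D[2]/40],2))
def st():
    s=env.state();print('t',round(s['time_s'],2),'pos',s['ee_pos'].round(1),'rot',s['ee_rot'].round(1),'F',s['force'].round(1),'w',round(s['gripper_width'],1),'gf',round(s['gripper_force'],1),'q',s['qpos'].round(0))
E
python3 - <<'E'
from h import *
f=load('scene');W=world(f);p=f['pixels'].astype(int)
m=(p[...,0]>120)&(p[...,1]<60)&(p[...,2]<60);q=W[m];print('red',np.nanpercentile(q,[2,50,98],axis=0).round(0).tolist())
plan(504.5,176,150,183.9)
plan(504.5,176,150,183.9,first=False)
E
```

```text
red [[242.0, 650.0, 230.0], [321.0, 687.0, 239.0], [390.0, 722.0, 241.0]]
turn -3.31 shift [-7.33 -9.72  1.58]
turn -3.31 shift [-10.52  -6.13   1.58]
```

send_rows([
  [[0,0,0,-0.83,1],[0,0,0,-0.83,1],[0,0,0,-0.83,1],[0,0,0,-0.82,1]],
])

```text
time_s: 0.43
ee_pos: [185.6, 543.9, 213.4]
ee_rot: [-179.9, -0.0, -175.8]
force: [-0.3, 0.6, -0.5]
gripper_width: 91.4
gripper_force: 0.0
```

send_rows([
  [[-0.52,-0.69,0.1,0,1],[-0.52,-0.69,0.1,0,1],[-0.52,-0.69,0.1,0,1],[-0.52,-0.69,0.1,0,1],[-0.52,-0.69,0.1,0,1]],
])

```text
time_s: 0.85
ee_pos: [299.4, 412.1, 193.4]
ee_rot: [-180.0, -0.0, -176.0]
force: [0.7, 0.1, -0.0]
gripper_width: 91.1
gripper_force: 0.0
```

send_rows([
  [[-0.52,-0.69,0.1,0,1],[-0.52,-0.69,0.1,0,1],[-0.52,-0.69,0.1,0,1],[-0.52,-0.69,0.1,0,1],[-0.52,-0.69,0.1,0,1]],
])

```text
time_s: 1.27
ee_pos: [412.7, 281.5, 173.5]
ee_rot: [-180.0, -0.0, -176.1]
force: [1.1, 0.3, 0.2]
gripper_width: 91.1
gripper_force: 0.0
```

send_rows([
  [[-0.52,-0.69,0.1,0,1],[-0.52,-0.69,0.1,0,1],[-0.52,-0.69,0.1,0,1],[-0.52,-0.69,0.1,0,1],[0,0,0,0,1]],
])

```text
time_s: 1.68
ee_pos: [505.6, 174.4, 156.8]
ee_rot: [-179.9, 0.0, -176.3]
force: [0.2, 0.6, 0.5]
gripper_width: 91.2
gripper_force: 0.0
```

```bash
python3 - <<'E'
from h import *
st();f=grab('wrist');save('wr1',f['pixels']);W=world(f)
m=(W[...,2]>31)&(W[...,2]<42);n,l,s,c=cv2.connectedComponentsWithStats(m.astype(np.uint8))
for i in range(1,n):
    if s[i,4]>400: q=W[l==i];print(s[i,4],np.median(q[:,2]),cv2.minAreaRect(q[:,:2].astype(np.float32)))
plan(504.5,176,60,183.9)
E
```

```text
t 1.68 pos [505.6 174.4 156.8] rot [-179.9    0.  -176.3] F [0.2 0.6 0.5] w 91.2 gf 0.0 q [ 18.  17. 100.  -0.  63. -76.]
3450 34.96552109350455 ((334.94976806640625, 351.91363525390625), (99.43744659423828, 40.166263580322266), 38.911041259765625)
5528 35.17613676184669 ((487.5746154785156, 176.20115661621094), (182.7592010498047, 38.14693069458008), 3.7972500324249268)
turn -0.03 shift [-0.02 -0.01  2.43]
```

send_rows([
  [[0,0.03,0.9,0,1],[0,0,0.9,0,1],[0,0,0.9,0,1],[0,0,0.7,0,1],[0,0,0.3,0,1]],
])

```text
time_s: 2.15
ee_pos: [498.8, 179.9, 6.3]
ee_rot: [-179.9, -0.4, -176.0]
force: [0.1, -0.7, 1.0]
gripper_width: 91.4
gripper_force: 0.0
```

send_rows([
  [[0,0,0,0,0.6],[0,0,0,0,0.3],[0,0,0,0,0.3],[0,0,0,0,0.3],[0,0,0,0,0.3]],
], squeeze=25)

```text
time_s: 2.57
ee_pos: [503.3, 180.3, 11.3]
ee_rot: [180.0, 0.2, -176.1]
force: [-0.0, 0.8, -0.3]
gripper_width: 60.8
gripper_force: 0.0
```

send_rows([
  [[0,0,0,0,0.3],[0,0,0,0,0.3],[0,0,0,0,0.3]],
])

```text
time_s: 2.82
ee_pos: [502.7, 179.7, 10.4]
ee_rot: [180.0, 0.0, -176.1]
force: [0.1, -2.5, 2.4]
gripper_width: 41.0
gripper_force: 1.0
```

send_rows([
  [[0,0,0,0,0.2],[0,0,0,0,0],[0,0,0,0,0],[0,0,0,0,0]],
])

```text
time_s: 3.15
ee_pos: [502.7, 179.6, 10.3]
ee_rot: [-180.0, 0.0, -176.1]
force: [-0.1, -2.7, 5.3]
gripper_width: 37.6
gripper_force: 25.0
```

send_rows([
  [[0,0,-0.2,0,0],[0,0,-0.3,0,0],[0,0,-0.5,0,0]],
])

```text
time_s: 3.4
ee_pos: [500.7, 179.5, 48.6]
ee_rot: [-180.0, -0.3, -176.1]
force: [0.2, -0.3, -2.6]
gripper_width: 38.3
gripper_force: 25.0
```

```bash
python3 - <<'E'
from h import *
st();f=grab('side');save('sd1',cv2.resize(f['pixels'][100:260,120:340],(770,560)))
W=world(f);m=(W[...,0]>380)&(W[...,0]<630)&(W[...,1]>130)&(W[...,1]<230)&(W[...,2]>60)&(W[...,2]<78)
q=W[m];r=q[abs(q[:,0]-503)>45];print('guard pts',len(r),cv2.minAreaRect(r[:,:2].astype(np.float32)),np.percentile(r[:,2],[5,50,95]))
plan(524.5,-180,260,94.2)
E
```

```text
t 3.4 pos [500.7 179.5  48.6] rot [-180.    -0.3 -176.1] F [ 0.2 -0.3 -2.6] w 38.3 gf 25.0 q [ 18.  24. 108.   0.  48. -75.]
guard pts 218 ((502.4620361328125, 179.62368774414062), (221.75006103515625, 44.028167724609375), 3.4024832248687744) [61.77210674 74.51665908 77.56931309]
turn 13.05 shift [-9.03 -0.14 -5.17]
```

send_rows([
  [[0,0,-0.6,0,0],[0,0,-0.6,0.5,0],[0,0,-0.6,0.8,0],[0,0,-0.5,0.9,0],[0,0,-0.5,0.9,0]],
])

```text
time_s: 3.87
ee_pos: [502.2, 180.0, 162.6]
ee_rot: [180.0, -0.0, 162.3]
force: [0.6, 0.5, -2.0]
gripper_width: 37.8
gripper_force: 25.0
```

send_rows([
  [[0,0,-0.5,0.9,0],[0,0,-0.5,0.9,0],[0,0,-0.5,0.9,0],[0,0,-0.5,0.9,0],[0,0,-0.5,0.9,0]],
])

```text
time_s: 4.28
ee_pos: [502.1, 180.0, 262.2]
ee_rot: [-180.0, -0.1, 131.4]
force: [-0.3, 0.3, -1.1]
gripper_width: 37.8
gripper_force: 25.0
```

send_rows([
  [[0,0,0,0.9,0],[0,0,0,0.9,0],[0,0,0,0.9,0],[0,0,0,0.9,0],[0,0,0,0.9,0]],
])

```text
time_s: 4.7
ee_pos: [502.2, 180.1, 261.1]
ee_rot: [-179.9, -0.0, 100.4]
force: [0.2, 0.1, -2.1]
gripper_width: 37.9
gripper_force: 25.0
```

send_rows([
  [[0,0,0,0.9,0],[0,0,0,0.05,0],[0,0,0,0,0]],
])

```text
time_s: 4.95
ee_pos: [502.2, 179.9, 261.3]
ee_rot: [-179.9, -0.0, 94.3]
force: [0.5, -0.3, -2.2]
gripper_width: 37.6
gripper_force: 25.0
```

```bash
python3 - <<'E'
from h import *
st();plan(524.5,-180,260,94.2)
E
```

```text
t 4.95 pos [502.2 179.9 261.3] rot [-179.9   -0.    94.3] F [ 0.5 -0.3 -2.2] w 37.6 gf 25.0 q [18. 13. 90.  0. 77. 14.]
turn 0.02 shift [-9.01 -0.1   0.03]
```

send_rows([
  [[-0.5,0,0,0,0],[-0.9,0,0,0,0],[-0.9,0,0,0,0],[-0.9,0,0,0,0],[-0.9,-0.02,0,0,0]],
])

```text
time_s: 5.37
ee_pos: [513.6, 14.9, 261.7]
ee_rot: [180.0, -0.0, 94.4]
force: [0.5, -1.0, -2.8]
gripper_width: 37.8
gripper_force: 25.0
```

send_rows([
  [[-0.9,-0.02,0,0,0],[-0.9,-0.02,0,0,0],[-0.9,-0.02,0,0,0],[-0.9,-0.02,0,0,0],[-0.9,0,0,0,0]],
])

```text
time_s: 5.78
ee_pos: [523.3, -165.2, 261.8]
ee_rot: [180.0, -0.0, 94.3]
force: [-0.1, 0.1, -2.6]
gripper_width: 38.2
gripper_force: 25.0
```

send_rows([
  [[-0.4,0,0,0,0],[0,0,0,0,0],[0,0,0,0,0]],
])

```text
time_s: 6.03
ee_pos: [524.7, -179.9, 261.4]
ee_rot: [-180.0, -0.1, 94.2]
force: [-0.5, 1.6, -3.2]
gripper_width: 38.2
gripper_force: 25.0
```

```bash
python3 - <<'E'
from h import *
st()
f=grab('wrist');print(np.round(f['cam_to_world'],2).tolist());save('wr2',f['pixels']);W=world(f)
P=W.reshape(-1,3);P=P[np.isfinite(P[:,2])]
for lo,hi in((101,109),(121,129),(46,56)):
    Q=P[(P[:,2]>lo)&(P[:,2]<hi)];print(lo,len(Q),cv2.minAreaRect(Q[:,:2].astype(np.float32)))
plan(524.5,-180,160,94.2)
E
```

```text
t 6.03 pos [ 524.7 -179.9  261.4] rot [-1.80e+02 -1.00e-01  9.42e+01] F [-0.5  1.6 -3.2] w 38.2 gf 25.0 q [-20.  15.  87.   0.  78. -24.]
[[1.0, 0.07, 0.02, 520.03], [0.07, -0.96, -0.26, -107.47], [-0.0, 0.26, -0.97, 431.42], [0.0, 0.0, 0.0, 1.0]]
101 167 ((601.9772338867188, -118.74609375), (375.4182434082031, 121.04682922363281), 22.89984703063965)
121 1047 ((618.6036376953125, -156.9474639892578), (347.9809265136719, 164.79425048828125), 4.167619705200195)
46 4968 ((669.9578857421875, -141.35833740234375), (475.7450866699219, 207.4213104248047), 1.7160536050796509)
turn 0.01 shift [-0.02 -0.01  2.54]
```

View pics/wr2.png

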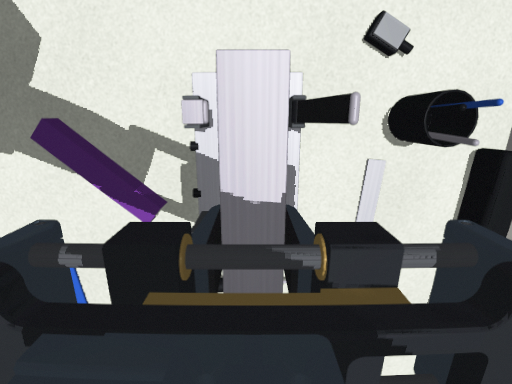

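The wrist view shows the held guard (217-290, rows 50-200) covering the bar, with the left catch at (195,112) and the left strap at (330,108). I'll check the stand's x from these.

```bash
python3 - <<'E'
from h import *
f=load('wrist');W=world(f)
def show(t,Q): print(t,len(Q),cv2.minAreaRect(Q[:,:2].astype(np.float32)),np.median(Q[:,2]).round(1))
a=np.deg2rad(4.2);R=np.array([[np.cos(a),np.sin(a)],[-np.sin(a),np.cos(a)]])
loc=lambda Q:np.c_[(Q[:,:2]-[524.5,-180])@R.T,Q[:,2]]
Q=W[85:135,170:216].reshape(-1,3);Q=loc(Q[(Q[:,2]>121)&(Q[:,2]<132)]);print('catch',np.percentile(Q,[1,5,50,95,99],axis=0).round(1).tolist())
Q=W[70:210,180:310].reshape(-1,3);Q=loc(Q[(Q[:,2]>44)&(Q[:,2]<60)]);print('plate',np.percentile(Q,[0,1,5,50,95,99,100],axis=0).round(1).tolist())
Q=W[90:130,290:370].reshape(-1,3);Q=loc(Q[(Q[:,2]>130)]);print('strap',np.percentile(Q,[1,5,50,95,99],axis=0).round(1).tolist())
f=load('scene');P=np.load('pics/scene_st.npy')
for n in('scene','side'):
    Q=loc(np.load(f'pics/{n}_st.npy')); zs=0 if n=='scene' else 2
    C=Q[(abs(Q[:,2]-zs-125)<4)&(Q[:,0]<-40)&(Q[:,0]>-95)&(abs(abs(Q[:,1])-80)<30)];
    for s in(-1,1):
        c=C[C[:,1]*s>0];print(n,'catch',s,len(c),np.percentile(c,[3,50,97],axis=0).round(1).tolist())
    B=Q[(abs(Q[:,2]-zs-106)<3)&(abs(Q[:,1])<60)&(abs(Q[:,0])<20)];print('bar x',np.percentile(B[:,0],[2,50,98]).round(1),np.median(B[:,2]),np.polyfit(B[:,1],B[:,0],1))
    E=Q[(abs(Q[:,2]-zs-126)<3)&(abs(Q[:,1])>115)&(abs(Q[:,1])<145)&(abs(Q[:,0])<30)];print('end y',[np.percentile(E[E[:,1]*s>0],[3,50,97],axis=0).round(1).tolist() for s in(-1,1)])
E
```

```text
catch [[-77.5, 64.8, 121.1], [-76.3, 69.3, 121.6], [-64.7, 82.3, 126.5], [-51.5, 96.4, 128.1], [-50.4, 98.6, 128.7]]
plate [[-89.7, -58.4, 44.5], [-86.6, -53.6, 49.6], [-80.5, -45.3, 50.1], [-57.2, 31.0, 51.5], [64.8, 128.6, 52.9], [67.2, 133.9, 53.7], [68.1, 135.4, 58.9]]
strap [[53.5, 69.6, 131.0], [55.4, 70.9, 137.2], [71.8, 81.8, 188.5], [82.8, 92.4, 214.9], [84.8, 93.4, 215.8]]
scene catch -1 73 [[-76.7, -93.8, 121.4], [-62.5, -78.9, 126.2], [-49.5, -62.1, 128.5]]
scene catch 1 70 [[-79.6, 65.6, 121.5], [-63.8, 81.2, 125.9], [-51.4, 97.7, 128.6]]
bar x [-9.1  0.9  9.3] 106.59938859950375 [-0.00133936  0.84612485]
end y [[[-15.9, -132.1, 124.1], [3.5, -128.2, 126.6], [20.2, -124.4, 128.5]], [[-18.2, 126.5, 124.1], [0.8, 129.7, 126.5], [19.1, 133.4, 128.8]]]
side catch -1 73 [[-79.5, -94.1, 123.9], [-67.4, -78.6, 127.6], [-52.5, -62.5, 130.7]]
side catch 1 63 [[-80.5, 65.9, 123.6], [-67.9, 80.4, 127.1], [-53.5, 98.7, 130.3]]
bar x [-9.4 -0.8  8.4] 108.286082124009 [-0.01977289 -1.04737559]
end y [[[-18.2, -130.8, 125.9], [0.4, -127.6, 128.9], [16.6, -123.7, 130.0]], [[-20.6, 126.9, 126.5], [-1.5, 130.9, 128.6], [15.7, 136.4, 130.5]]]
```

send_rows([
  [[0,0,0.6,0,0],[0,0,0.9,0,0],[0,0,0.8,0,0],[0,0,0.6,0,0],[0.02,0,0.3,0,0]],
])

```text
time_s: 6.5
ee_pos: [522.7, -176.2, 130.6]
ee_rot: [-179.7, -0.2, 94.4]
force: [-0.6, 0.5, -3.1]
gripper_width: 37.3
gripper_force: 25.0
```

send_rows([
  [[0,0,0.2,0,0],[0,0,0.2,0,0],[0,0,0.2,0,0],[0,0,0.1,0,0],[0,0,0.1,0,0]],
])

```text
time_s: 6.92
ee_pos: [525.2, -178.6, 102.1]
ee_rot: [179.9, 0.0, 94.2]
force: [-0.1, 0.5, -1.8]
gripper_width: 37.7
gripper_force: 25.0
```

send_rows([
  [[0,0,0.05,0,0],[0,0,0.05,0,0],[0,0,0,0,0]],
])

```text
time_s: 7.17
ee_pos: [524.8, -178.8, 97.9]
ee_rot: [180.0, -0.0, 94.2]
force: [0.5, -0.7, -2.3]
gripper_width: 37.8
gripper_force: 25.0
```

No contact yet, as expected: contact should come near 84. I'll lower slowly.

send_rows([
  [[0,0,0.05,0,0],[0,0,0.05,0,0],[0,0,0.05,0,0],[0,0,0.05,0,0],[0,0,0,0,0]],
])

```text
time_s: 7.58
ee_pos: [524.5, -178.6, 89.5]
ee_rot: [-180.0, -0.0, 94.2]
force: [-1.1, -0.3, -2.1]
gripper_width: 37.8
gripper_force: 25.0
```

send_rows([
  [[0,0,0.03,0,0],[0,0,0.03,0,0],[0,0,0,0,0]],
])

```text
time_s: 7.83
ee_pos: [524.7, -178.6, 87.3]
ee_rot: [-180.0, -0.0, 94.2]
force: [-0.1, 0.1, -1.4]
gripper_width: 37.7
gripper_force: 25.0
```

send_rows([
  [[0,0,0.03,0,0],[0,0,0,0,0]],
])

```text
time_s: 8.0
ee_pos: [524.8, -178.7, 86.2]
ee_rot: [-180.0, -0.0, 94.2]
force: [-0.5, 0.1, -2.4]
gripper_width: 38.0
gripper_force: 25.0
```

send_rows([
  [[0,0,0.02,0,0],[0,0,0,0,0]],
])

```text
time_s: 8.17
ee_pos: [524.9, -178.7, 85.7]
ee_rot: [180.0, 0.0, 94.2]
force: [0.6, -0.6, -2.5]
gripper_width: 37.9
gripper_force: 25.0
```

send_rows([
  [[0,0,0.02,0,0],[0,0,0,0,0]],
])

```text
time_s: 8.33
ee_pos: [524.9, -178.8, 85.7]
ee_rot: [180.0, 0.0, 94.2]
force: [-1.9, 1.3, 4.6]
gripper_width: 38.3
gripper_force: 25.0
```

send_rows([
  [[0,0,0.02,0,0],[0,0,0,0,0]],
])

```text
time_s: 8.5
ee_pos: [525.0, -178.8, 85.7]
ee_rot: [179.9, 0.0, 94.2]
force: [-3.3, 1.4, 9.6]
gripper_width: 37.6
gripper_force: 25.0
```

Contact at TCP z 85.7, which gives h of about 22. I'll ease off slightly and release.

send_rows([
  [[0,0,-0.03,0,0],[0,0,0,0,0.45],[0,0,0,0,0.6],[0,0,0,0,0.6],[0,0,0,0,0.6]],
])

```text
time_s: 8.92
ee_pos: [524.8, -178.7, 84.9]
ee_rot: [-180.0, -0.0, 94.2]
force: [0.1, -0.5, -0.6]
gripper_width: 54.2
gripper_force: 0.0
```

send_rows([
  [[0,0,-0.2,0,0.6],[0,0,-0.5,0,0.6],[0,0,-0.9,0,0.6],[0,0,-0.9,0,0.6],[0,0,-0.9,0,0.6]],
])

```text
time_s: 9.33
ee_pos: [524.5, -178.6, 223.0]
ee_rot: [-180.0, -0.0, 94.2]
force: [1.8, -0.6, 0.3]
gripper_width: 54.6
gripper_force: 0.0
```

send_rows([
  [[0,0,-0.9,0,0.6],[0,0,0,0,0.6],[0,0,0,0,0.4]],
])

```text
time_s: 9.58
ee_pos: [525.9, -179.1, 260.1]
ee_rot: [179.7, 0.1, 94.2]
force: [-0.4, 0.0, -0.9]
gripper_width: 50.1
gripper_force: 0.0
```

```bash
python3 - <<'E'
from h import *
st()
a=np.deg2rad(4.2);R=np.array([[np.cos(a),np.sin(a)],[-np.sin(a),np.cos(a)]])
f=grab('side');W=world(f).reshape(-1,3);Q=np.c_[(W[:,:2]-[524.5,-179])@R.T,W[:,2]]
G=Q[(abs(Q[:,0])<30)&(abs(Q[:,1])<120)&(Q[:,2]>108)&(Q[:,2]<121)];G=G[np.isfinite(G).all(1)]
print(len(G),cv2.minAreaRect(G[:,:2].astype(np.float32)),np.percentile(G[:,2],[5,50,95]))
for y in range(-110,110,30):
    g=G[(G[:,1]>y)&(G[:,1]<y+30)];
    if len(g): print(y,np.median(g[:,2]).round(1),np.percentile(g[:,0],[3,97]).round(1))
save('sd2',cv2.resize(f['pixels'][150:300,210:350],(700,560+190)[:2] if 0 else (560,600)))
E
```

```text
t 9.58 pos [ 525.9 -179.1  260.1] rot [1.797e+02 1.000e-01 9.420e+01] F [-0.4  0.  -0.9] w 50.1 gf 0.0 q [-20.  15.  88.   0.  77. -24.]
778 ((-0.296905517578125, 0.8001861572265625), (41.757476806640625, 237.25265502929688), 0.0987948551774025) [109.27948339 112.95174448 116.93191216]
-110 112.5 [-19.  18.]
-80 113.0 [-18.3  18.4]
-50 113.4 [-19.2  18.4]
-20 112.9 [-18.6  18.6]
10 113.0 [-19.2  18.8]
40 113.2 [-18.6  17.2]
70 113.2 [-19.   17.1]
100 111.6 [-19.5  14.7]
```

View pics/sd2.png

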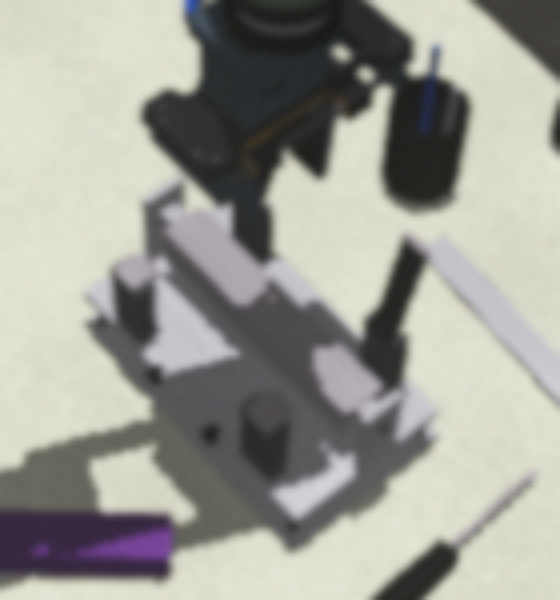

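The side view shows the guard seated flat on the bar between the end plates (top about 111, tilt under 1 mm, centred), with both straps still leaning back at about 1.85 rad. Next I'll push the left strap over along its arc.

```bash
cat >> h.py <<'E'
a_=np.deg2rad(4.2);R_=np.array([[np.cos(a_),np.sin(a_)],[-np.sin(a_),np.cos(a_)]]);O_=np.array([524.5,-179.])
def lp(s=None):
    e=(s or env.state())['ee_pos'];return np.r_[R_@(e[:2]-O_),e[2]]
def arc(zh=116.5,r=75,hw=13.5,ths=range(90,5,-6)):
    th=np.deg2rad(list(ths));return np.c_[50-r*np.cos(th)+2.5*np.sin(th)+hw,zh+r*np.sin(th)+2.5*np.cos(th)]
E
python3 - <<'E'
from h import *
print(lp().round(1));A=arc();print(A.round(0).tolist());D=np.diff(A,axis=0)/40*[1,-1];print(D.round(2).tolist())
E
```

```text
[3.000e-01 2.000e-01 2.579e+02]
[[66.0, 192.0], [58.0, 191.0], [50.0, 190.0], [43.0, 189.0], [35.0, 186.0], [28.0, 183.0], [21.0, 179.0], [15.0, 174.0], [9.0, 169.0], [4.0, 163.0], [-0.0, 156.0], [-4.0, 149.0], [-7.0, 142.0], [-9.0, 135.0], [-11.0, 127.0]]
[[-0.2, 0.0], [-0.19, 0.02], [-0.19, 0.04], [-0.19, 0.06], [-0.18, 0.08], [-0.17, 0.1], [-0.16, 0.12], [-0.14, 0.13], [-0.13, 0.15], [-0.11, 0.16], [-0.09, 0.17], [-0.08, 0.18], [-0.06, 0.19], [-0.04, 0.19]]
```

send_rows([
  [[0.5,0.7,0,0,0],[0.5,0.7,0,0,0],[0.5,0.7,0,0,0],[0.5,0.7,0,0,0],[0,0,0,0,0]],
])

```text
time_s: 10.05
ee_pos: [633.7, -86.5, 253.8]
ee_rot: [-179.9, -0.2, 94.4]
force: [-1.2, 0.3, 0.4]
gripper_width: 13.7
gripper_force: 0.0
```

send_rows([
  [[0,0,0.6,0,0],[0,0,0.6,0,0],[0,0,0.5,0,0],[0,0,0,0,0]],
])

```text
time_s: 10.38
ee_pos: [626.7, -90.2, 182.6]
ee_rot: [-179.3, -0.2, 94.2]
force: [-0.5, 0.0, -0.6]
gripper_width: 0.5
gripper_force: 0.0
```

```bash
python3 - <<'E'
from h import *
st();print(lp().round(1))
E
```

```text
t 10.38 pos [626.7 -90.2 182.6] rot [-179.3   -0.2   94.2] F [-0.5  0.  -0.6] w 0.5 gf 0.0 q [ -9.  25.  84.  -0.  72. -13.]
[108.4  81.  182.6]
```

send_rows([
  [[0,0,0,0,0],[0,-0.15,0,0,0],[0,-0.15,0,0,0],[0,-0.15,0,0,0],[0,-0.15,0,0,0]],
])

```text
time_s: 10.8
ee_pos: [606.7, -92.7, 190.5]
ee_rot: [179.8, 0.0, 94.2]
force: [0.8, -0.6, 0.7]
gripper_width: 0.6
gripper_force: 0.5
```

send_rows([
  [[0,-0.15,0,0,0],[0,-0.15,0,0,0],[0,-0.15,0,0,0],[0,-0.1,0,0,0],[0,0,0,0,0]],
])

```text
time_s: 11.22
ee_pos: [583.7, -94.1, 189.3]
ee_rot: [-180.0, -0.0, 94.2]
force: [-0.8, 0.4, 0.3]
gripper_width: 0.7
gripper_force: 0.0
```

```bash
python3 - <<'E'
from h import *
st();print(lp().round(1))
f=grab('scene');W=world(f).reshape(-1,3);W=W[np.isfinite(W).all(1)];Q=np.c_[(W[:,:2]-O_)@R_.T,W[:,2]]
q=Q[(abs(Q[:,1]-80)<12)&(Q[:,2]>135)&(Q[:,0]>-40)&(Q[:,0]<95)]
for z in range(140,230,12):
    m=abs(q[:,2]-z)<6
    if m.any():print(z,q[m,0].min().round(0),np.median(q[m,0]).round(0),q[m,0].max().round(0))
E
```

```text
t 11.22 pos [583.7 -94.1 189.3] rot [-180.    -0.    94.2] F [-0.8  0.4  0.3] w 0.7 gf 0.0 q [-10.  21.  90.  -0.  70. -14.]
[ 65.2  80.3 189.3]
140 48.0 52.0 54.0
152 49.0 51.0 54.0
164 50.0 51.0 54.0
176 52.0 53.0 55.0
188 70.0 71.0 72.0
200 71.0 74.0 76.0
212 74.0 75.0 76.0
```

The depth profile shows the left strap now upright, so the push works as planned. I'll follow the arc.

send_rows([
  [[0,-0.2,0,0,0],[0,-0.19,0.02,0,0],[0,-0.19,0.04,0,0],[0,-0.19,0.06,0,0],[0,-0.18,0.08,0,0]],
])

```text
time_s: 11.68
ee_pos: [546.0, -97.0, 181.1]
ee_rot: [180.0, 0.0, 94.2]
force: [0.5, -0.2, 1.2]
gripper_width: 0.5
gripper_force: 0.5
```

send_rows([
  [[0,-0.17,0.1,0,0],[0,-0.16,0.12,0,0],[0,-0.14,0.13,0,0],[0,-0.13,0.15,0,0],[0,-0.11,0.16,0,0]],
])

```text
time_s: 12.1
ee_pos: [517.7, -99.0, 154.1]
ee_rot: [-180.0, -0.0, 94.2]
force: [-0.3, 0.7, 1.4]
gripper_width: -0.0
gripper_force: 0.5
```

send_rows([
  [[0,-0.09,0.17,0,0],[0,-0.08,0.15,0,0],[0,0,0,0,0]],
])

```text
time_s: 12.35
ee_pos: [510.3, -99.3, 140.3]
ee_rot: [-179.8, -0.1, 94.2]
force: [-0.5, 0.7, -0.5]
gripper_width: 0.4
gripper_force: 0.0
```

```bash
python3 - <<'E'
from h import *
st();print(lp().round(1))
f=grab('side');save('sd3',cv2.resize(f['pixels'][150:300,210:350],(560,600)))
E
```

```text
t 12.35 pos [510.3 -99.3 140.3] rot [-1.798e+02 -1.000e-01  9.420e+01] F [-0.5  0.7 -0.5] w 0.4 gf 0.0 q [-12.  17. 103.   0.  60. -16.]
[ -8.3  80.6 140.3]
```

View pics/sd3.png

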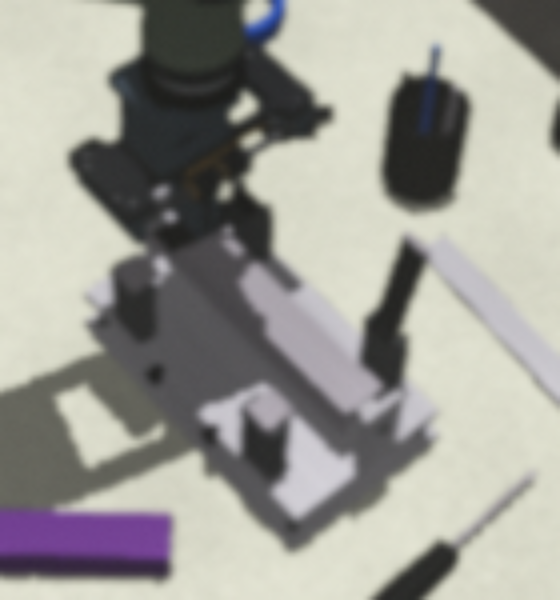

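The side view shows the left strap pushed down under the gripper and no longer upright; the guard is in place and the right strap still up. Now I'll press on the thumb pad.

send_rows([
  [[0,-0.08,0.05,0,0],[0,-0.08,0.05,0,0],[0,-0.08,0.05,0,0],[0,0,0.04,0,0],[0,0,0,0,0]],
])

```text
time_s: 12.82
ee_pos: [501.7, -100.1, 134.1]
ee_rot: [-180.0, -0.0, 94.2]
force: [-0.2, -0.2, 0.5]
gripper_width: 0.3
gripper_force: 0.0
```

send_rows([
  [[0,0,0.03,0,0],[0,0,0.03,0,0],[0,0,0,0,0]],
])

```text
time_s: 13.07
ee_pos: [502.2, -100.1, 131.8]
ee_rot: [-180.0, -0.0, 94.2]
force: [0.4, -0.1, -0.4]
gripper_width: 0.5
gripper_force: 0.0
```

send_rows([
  [[0,0,0.03,0,0],[0,0,0,0,0]],
])

```text
time_s: 13.23
ee_pos: [502.3, -100.2, 130.6]
ee_rot: [180.0, -0.0, 94.2]
force: [-1.1, -0.3, -0.5]
gripper_width: 0.4
gripper_force: 0.0
```

send_rows([
  [[0,0,0.03,0,0],[0,0,0,0,0]],
])

```text
time_s: 13.4
ee_pos: [502.3, -100.2, 129.5]
ee_rot: [180.0, -0.0, 94.2]
force: [0.9, -0.0, 1.3]
gripper_width: 0.2
gripper_force: 0.4
```

send_rows([
  [[0,0,0.03,0,0],[0,0,0,0,0]],
])

```text
time_s: 13.57
ee_pos: [502.2, -100.2, 128.8]
ee_rot: [180.0, 0.0, 94.2]
force: [-0.6, 0.4, 4.3]
gripper_width: 0.6
gripper_force: 1.9
```

send_rows([
  [[0,0,0.03,0,0],[0,0,0,0,0]],
])

```text
time_s: 13.73
ee_pos: [502.1, -100.2, 127.8]
ee_rot: [180.0, 0.0, 94.2]
force: [-1.5, -0.2, 6.7]
gripper_width: 0.5
gripper_force: 3.2
```

send_rows([
  [[0,0,0.03,0,0],[0,0,0,0,0]],
])

```text
time_s: 13.9
ee_pos: [502.0, -100.2, 126.7]
ee_rot: [180.0, 0.0, 94.2]
force: [-1.7, -1.2, 7.0]
gripper_width: 0.4
gripper_force: 3.0
```

send_rows([
  [[0,0,0.03,0,0],[0,0,0,0,0]],
])

```text
time_s: 14.07
ee_pos: [501.8, -100.2, 125.0]
ee_rot: [-180.0, 0.0, 94.2]
force: [-1.3, -1.1, 2.6]
gripper_width: 0.6
gripper_force: 1.2
```

send_rows([
  [[0,0,0.03,0,0],[0,0,0,0,0]],
])

```text
time_s: 14.23
ee_pos: [502.2, -100.1, 123.1]
ee_rot: [180.0, -0.0, 94.2]
force: [0.7, 0.4, 0.1]
gripper_width: 0.2
gripper_force: 0.0
```

send_rows([
  [[0,0,0.03,0,0],[0,0,0,0,0]],
])

```text
time_s: 14.4
ee_pos: [502.1, -100.1, 121.9]
ee_rot: [-180.0, -0.0, 94.2]
force: [0.1, 0.7, -0.0]
gripper_width: 0.4
gripper_force: 0.0
```

send_rows([
  [[0,0,0.03,0,0],[0,0,0,0,0]],
])

```text
time_s: 14.57
ee_pos: [502.4, -100.2, 121.2]
ee_rot: [180.0, -0.0, 94.2]
force: [-0.1, -0.2, 2.1]
gripper_width: 0.5
gripper_force: 0.7
```

send_rows([
  [[0,0,0.03,0,0],[0,0,0,0,0]],
])

```text
time_s: 14.73
ee_pos: [502.4, -100.2, 121.0]
ee_rot: [180.0, 0.0, 94.2]
force: [-2.7, 0.3, 7.6]
gripper_width: 0.5
gripper_force: 4.0
```

Force peaked, dropped and then met a hard stop at z 121, which is 99 + 22: the left strap has snapped shut. Now the right one.

send_rows([
  [[0,0,-0.5,0,0],[0,0,-0.8,0,0],[0,0,-0.9,0,0],[0,0,-0.9,0,0],[0,0,-0.4,0,0]],
])

```text
time_s: 15.15
ee_pos: [504.0, -100.5, 264.6]
ee_rot: [179.6, 0.1, 94.2]
force: [0.5, -0.6, 0.5]
gripper_width: 0.5
gripper_force: 0.0
```

send_rows([
  [[-0.66,0.55,0,0,0],[-0.67,0.55,0,0,0],[-0.67,0.55,0,0,0],[-0.67,0.55,0,0,0],[-0.67,0.55,0,0,0]],
])

```text
time_s: 15.57
ee_pos: [622.6, -226.5, 259.6]
ee_rot: [180.0, -0.0, 94.2]
force: [0.0, 0.8, 0.5]
gripper_width: 0.3
gripper_force: 0.0
```

send_rows([
  [[-0.67,0.4,0,0,0],[0,0,0,0,0],[0,0,0,0,0]],
])

```text
time_s: 15.82
ee_pos: [639.8, -252.0, 258.1]
ee_rot: [-179.9, -0.1, 94.1]
force: [-0.3, 0.4, -0.8]
gripper_width: 0.4
gripper_force: 0.0
```

```bash
python3 - <<'E'
from h import *
st();print(lp().round(1),'target 112 -80 then z 190')
E
```

```text
t 15.82 pos [ 639.8 -252.   258.1] rot [-1.799e+02 -1.000e-01  9.410e+01] F [-0.3  0.4 -0.8] w 0.4 gf 0.0 q [-22.  28.  68.   0.  84. -27.]
[109.7 -81.2 258.1] target 112 -80 then z 190
```

send_rows([
  [[0.02,0,0.6,0,0],[0,0,0.6,0,0],[0,0,0.5,0,0],[0,0,0,0,0],[0,0,0,0,0]],
])

```text
time_s: 16.23
ee_pos: [638.6, -248.9, 191.6]
ee_rot: [-179.9, -0.1, 94.2]
force: [0.2, 0.1, 0.7]
gripper_width: 0.5
gripper_force: 0.0
```

send_rows([
  [[0,-0.15,0,0,0],[0,-0.15,0,0,0],[0,-0.15,0,0,0],[0,-0.15,0,0,0],[0,-0.15,0,0,0]],
])

```text
time_s: 16.65
ee_pos: [609.3, -252.5, 193.0]
ee_rot: [179.9, 0.0, 94.2]
force: [0.7, 0.8, -0.2]
gripper_width: 0.6
gripper_force: 0.4
```

send_rows([
  [[0,-0.15,0,0,0],[0,-0.15,0,0,0],[0,-0.06,0,0,0],[0,0,0,0,0]],
])

```text
time_s: 16.98
ee_pos: [594.4, -253.5, 192.1]
ee_rot: [-180.0, -0.0, 94.2]
force: [-0.4, -0.3, 0.4]
gripper_width: 0.4
gripper_force: 0.0
```

```bash
python3 - <<'E'
from h import *
st();print(lp().round(1),'target 66 -80 190')
E
```

```text
t 16.98 pos [ 594.4 -253.5  192.1] rot [-180.    -0.    94.2] F [-0.4 -0.3  0.4] w 0.4 gf 0.0 q [-24.  26.  82.  -0.  73. -28.]
[ 64.3 -79.4 192.1] target 66 -80 190
```

send_rows([
  [[0,-0.18,0.03,0,0],[0,-0.19,0.04,0,0],[0,-0.19,0.05,0,0],[0,-0.19,0.07,0,0],[0,-0.18,0.08,0,0]],
])

```text
time_s: 17.4
ee_pos: [557.2, -256.1, 181.0]
ee_rot: [-180.0, -0.0, 94.2]
force: [0.5, -0.1, 0.6]
gripper_width: 0.6
gripper_force: 0.5
```

send_rows([
  [[0,-0.17,0.1,0,0],[0,-0.16,0.12,0,0],[0,-0.14,0.13,0,0],[0,-0.13,0.15,0,0],[0,-0.11,0.16,0,0]],
])

```text
time_s: 17.82
ee_pos: [529.0, -258.2, 154.1]
ee_rot: [-180.0, -0.0, 94.2]
force: [0.3, -0.4, 2.0]
gripper_width: 0.3
gripper_force: 0.5
```

send_rows([
  [[0,-0.09,0.17,0,0],[0,-0.08,0.15,0,0],[0,0,0,0,0]],
])

```text
time_s: 18.07
ee_pos: [521.6, -258.2, 140.1]
ee_rot: [-179.8, -0.1, 94.2]
force: [-0.8, -0.8, -0.0]
gripper_width: 0.2
gripper_force: 0.0
```

send_rows([
  [[0,-0.08,0.05,0,0],[0,-0.08,0.05,0,0],[0,-0.08,0.05,0,0],[0,0,0.04,0,0],[0,0,0,0,0]],
])

```text
time_s: 18.48
ee_pos: [513.1, -259.3, 134.1]
ee_rot: [-180.0, -0.0, 94.2]
force: [-0.7, -0.1, 0.4]
gripper_width: 0.2
gripper_force: 0.0
```

```bash
python3 - <<'E'
from h import *
st();print(lp().round(1),'target -18 -80 134')
E
```

```text
t 18.48 pos [ 513.1 -259.3  134.1] rot [-180.    -0.    94.2] F [-0.7 -0.1  0.4] w 0.2 gf 0.0 q [-28.  22.  97.  -0.  62. -32.]
[-17.3 -79.2 134.1] target -18 -80 134
```

send_rows([
  [[0,0,0.03,0,0],[0,0,0.03,0,0],[0,0,0.03,0,0],[0,0,0.03,0,0],[0,0,0,0,0]],
])

```text
time_s: 18.9
ee_pos: [513.5, -259.4, 129.5]
ee_rot: [-180.0, -0.0, 94.2]
force: [-0.3, 0.2, 1.7]
gripper_width: 0.4
gripper_force: 0.7
```

send_rows([
  [[0,0,0.03,0,0],[0,0,0,0,0],[0,0,0.03,0,0],[0,0,0,0,0]],
])

```text
time_s: 19.23
ee_pos: [513.3, -259.4, 128.0]
ee_rot: [180.0, 0.0, 94.2]
force: [-2.7, 0.3, 7.3]
gripper_width: 0.6
gripper_force: 3.2
```

send_rows([
  [[0,0,0.03,0,0],[0,0,0,0,0]],
])

```text
time_s: 19.4
ee_pos: [513.2, -259.4, 126.9]
ee_rot: [-180.0, 0.0, 94.2]
force: [-2.8, 0.9, 6.3]
gripper_width: 0.7
gripper_force: 3.3
```

send_rows([
  [[0,0,0.03,0,0],[0,0,0,0,0]],
])

```text
time_s: 19.57
ee_pos: [512.9, -259.4, 125.2]
ee_rot: [-180.0, 0.0, 94.2]
force: [-3.0, -0.1, 3.2]
gripper_width: 0.6
gripper_force: 1.7
```

send_rows([
  [[0,0,0.03,0,0],[0,0,0,0,0]],
])

```text
time_s: 19.73
ee_pos: [513.6, -259.3, 123.1]
ee_rot: [180.0, -0.0, 94.2]
force: [-0.5, -0.0, 0.5]
gripper_width: 0.6
gripper_force: 0.0
```

send_rows([
  [[0,0,0.03,0,0],[0,0,0,0,0]],
])

```text
time_s: 19.9
ee_pos: [513.5, -259.2, 121.7]
ee_rot: [-180.0, -0.0, 94.2]
force: [0.1, -0.3, 0.8]
gripper_width: 0.6
gripper_force: 0.0
```

send_rows([
  [[0,0,0.03,0,0],[0,0,0,0,0]],
])

```text
time_s: 20.07
ee_pos: [513.7, -259.3, 121.2]
ee_rot: [180.0, -0.0, 94.2]
force: [-0.5, 0.7, 1.6]
gripper_width: 0.1
gripper_force: 0.9
```

send_rows([
  [[0,0,0.03,0,0],[0,0,0,0,0]],
])

```text
time_s: 20.23
ee_pos: [513.7, -259.4, 121.1]
ee_rot: [180.0, 0.0, 94.2]
force: [-1.9, 0.1, 7.4]
gripper_width: 0.4
gripper_force: 3.7
```

send_rows([
  [[0,0,-0.5,0,0],[0,0,-0.8,0,0],[0,0,-0.9,0,0],[0,0,-0.9,0,0],[0,0,-0.4,0,0]],
])

```text
time_s: 20.65
ee_pos: [515.1, -260.2, 264.8]
ee_rot: [179.6, 0.2, 94.2]
force: [1.4, -0.5, 0.5]
gripper_width: 0.5
gripper_force: 0.0
```

send_rows([
  [[0.9,0,0,0,0],[0.9,0,0,0,0],[0.9,0,0,0,0],[0.9,0,0,0,0],[0.9,0,0,0,0]],
])

```text
time_s: 21.07
ee_pos: [499.9, -78.4, 259.7]
ee_rot: [180.0, -0.0, 94.2]
force: [0.8, -0.6, -0.2]
gripper_width: 0.2
gripper_force: 0.0
```

send_rows([
  [[0.9,0,0,0,0],[0.9,0,0,0,0],[0.9,0,0,0,0],[0,0,0,0,0],[0,0,0,0,0]],
])

```text
time_s: 21.48
ee_pos: [492.2, 29.2, 259.8]
ee_rot: [-180.0, 0.0, 94.4]
force: [-0.1, 0.6, -1.1]
gripper_width: 0.5
gripper_force: 0.0
```

```bash
python3 - <<'E'
from h import *
st()
f=grab('scene');W=world(f).reshape(-1,3);W=W[np.isfinite(W).all(1)];Q=np.c_[(W[:,:2]-O_)@R_.T,W[:,2]]
for s in(80,-80):
    q=Q[(abs(Q[:,1]-s)<9)&(Q[:,2]>100)&(Q[:,2]<250)]
    print(s,[(x,np.median(q[abs(q[:,0]-x)<5,2]).round(1)) for x in range(-45,60,10) if (abs(q[:,0]-x)<5).any()])
q=Q[(abs(Q[:,1])<55)&(abs(Q[:,0])<25)&(Q[:,2]>95)];print('guard',np.percentile(q,[3,50,97],axis=0).round(1).tolist())
save('fin',cv2.resize(f['pixels'],(780,585)))
E
```

```text
t 21.48 pos [492.2  29.2 259.8] rot [-180.     0.    94.4] F [-0.1  0.6 -1.1] w 0.5 gf 0.0 q [ 2.  9. 95. -0. 75. -2.]
80 [(-45, np.float64(118.6)), (-35, np.float64(119.2)), (-25, np.float64(120.9)), (-15, np.float64(120.6)), (-5, np.float64(119.7)), (5, np.float64(118.7)), (15, np.float64(119.0)), (25, np.float64(118.4)), (35, np.float64(119.0)), (45, np.float64(120.6)), (55, np.float64(116.0))]
-80 [(-45, np.float64(119.3)), (-35, np.float64(119.3)), (-25, np.float64(121.1)), (-15, np.float64(120.6)), (-5, np.float64(119.4)), (5, np.float64(118.4)), (15, np.float64(119.4)), (25, np.float64(118.8)), (35, np.float64(119.1)), (45, np.float64(118.8)), (55, np.float64(116.7))]
guard [[-17.5, -51.1, 97.0], [9.0, 0.1, 110.3], [20.2, 51.7, 113.2]]
```

View pics/fin.png

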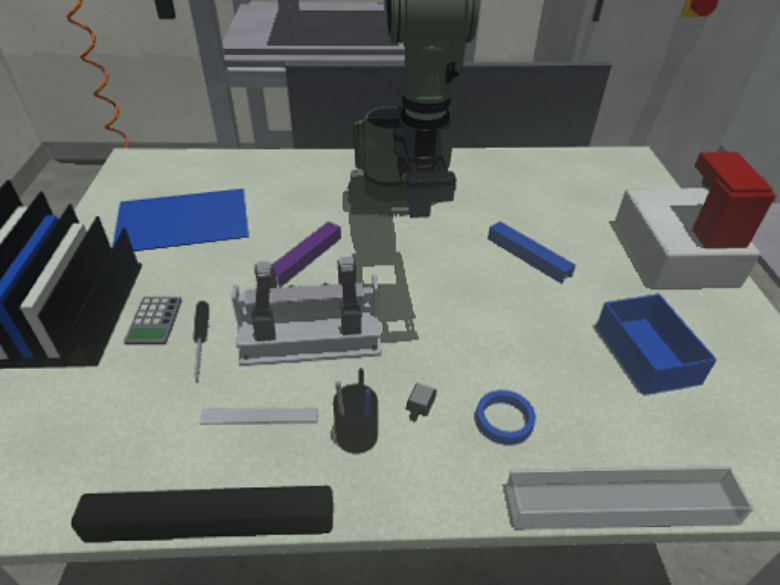

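The final scene view shows both straps level (z about 119 along their length) across the guard at (265,300) and (348,295). The bystanders are where they were and the robot is clear.

```bash
python3 -c "
from workcell import env
print(env.job_done())"
```

```text
the job is handed in; nothing more can be done
None
```

The guard sits flat on the crossbar, both straps are snapped shut over it, the other things on the desk look unmoved in the last picture, and the job was handed in at about 21.5 s, with the highest force I read under 10 N.

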